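Set the locking bottle stop of a hand labeller and seat the bottle against it

TASK

Set up the bottle labeller: hold the thumb button of its bottle stop pressed down and slide the stop along its rail fully home against the rubber end stop, then let the button come up so that the stop is locked there. Then push the bottle that lies on the rollers along, by its stopper, until its base touches the pad of the stop, and leave it there. Use only the fingertips: do not lift the bottle off the rollers, and leave the glasses and the other things where they stand.

Things in the scene. Friction and masses are not known exactly. Their poses are not given: they have to be found in the camera images.
- labeller: Fixed hand labeller: grey bed 330 x 420 x 12 mm, two black rollers 30 mm thick, a steel rail with the bottle stop nearer the robot, a label roll at the back (top 112 mm high). Origin on the table; y runs along rollers and rail to the rubber end stop, x from the rail over the rollers to the label roll. Rail at x = -95 mm; roller axes at x = -15 and 45, 40 high, ends at y = -187 and 187 mm.
- bottle_stop (a joint): Place of the bottle stop on the rail, m: 0 to 0.090 along the labeller's +y; 0.090 is against the rubber end stop. An aluminium block 44 x 56 mm with the thumb button on top and an upright cross arm reaching over the rollers. Slides with about 2 N while the button is held; clamped firmly anywhere when it is up.
- lock_button (a joint): How far the thumb button is pressed straight down, m: 0 up (stop clamped), 0.005 fully down; the stop is free from about 0.003. The force rises to about 5 N over the first 3 mm and 6 N holds it fully down; beyond that it is rigid. A spring lifts it.
- button_top (a point): Centre of the button's top: a black ribbed pad 28 mm (x) by 30 mm (y), 69 mm above the table when up; moves with button and stop. The 6 mm cheeks at its two x sides are 64 mm high, level with it when pressed.
- stop_pad (a point): Centre of the face of the stop's round rubber pad (40 mm) that the bottle's base is to touch; it looks along the labeller's -y and has its axes. It is 110 mm (x), 18 mm (y) from the button's centre. The cross arm behind it spans 58 to 104 mm in height, its near face 22 mm in y beyond the button's centre, so a finger on the button can also push against it.
- bottle_base (a point): Centre of the base of the amber bottle lying on the rollers (66 mm thick, 175 mm long with its stopper, 0.3 to 0.6 kg), base towards the stop. Its axis is 77 mm above the table, parallel to the labeller's y at x = 15 mm. It slides lengthwise with a few N.
- bottle_head (a point): Centre of the outer end of that bottle's wooden stopper (31 mm across), 175 mm from its base, on the labeller's -y side; its axis also 77 mm high. Nothing stands above or behind it up to the rollers' ends.
- glass_a: Stemmed snifter glass, 72 mm wide, 112 mm high, on the table in front of the labeller, on the robot's side; origin at the centre of its underside. To be left alone.
- glass_b: Stemmed snifter glass, 72 mm wide, 112 mm high, on the table to the left of the labeller; origin at the centre of its underside. To be left alone.
- glass_c: Stemmed snifter glass, 72 mm wide, 112 mm high, on the table to the left of the labeller; origin at the centre of its underside. To be left alone.
- bottle_done: Upright amber bottle, 66 mm thick, 175 mm high, on the table off the labeller's -y end; origin at the centre of its underside. To be left alone.
- stopper: Spare wood and cork stopper, 31 mm wide, 34 mm high, on the bed plate between rail and rollers; origin at the centre of its underside. To be left alone.
- label_roll: Paper label roll standing on end, 84 mm wide, 65 mm high, on the table to the left of the labeller; origin at the centre of its underside. To be left alone.
- measure: Steel measure cup, 44 mm wide, 65 mm high, on the table right of the robot; origin at the centre of its underside. To be left alone.
Mind the look-alikes: they are no part of the job. Leave any green or yellow look-alike of the part that bears bottle_base alone.

How it is judged:
On the way, in this order (a step that is already met when the one before it is completed fails the run):
1. the stop is under way along the rail with its button held down (value of joint lock_button above 0.002 m and distance of stop_pad from where it was at the start of the episode above 0.015 m and value of joint bottle_stop below 0.086 m), for 0.1 s.
2. the stop has come to the end stop with its button still held down (value of joint lock_button above 0.002 m and value of joint bottle_stop above 0.088 m), for 0.1 s.
3. the button is up again and the stop is locked at the end stop (value of joint lock_button below 0.001 m and value of joint bottle_stop above 0.088 m), for 0.2 s.
4. the bottle's base touches the pad of the stop (all of step 3 and y of bottle_base in the frame of stop_pad between -0.003 and 0.002 m and x of bottle_base in the frame of stop_pad between -0.006 and 0.006 m and x of bottle_head in the frame of labeller between 0.007 and 0.023 m and z of bottle_head in the frame of labeller between 0.07 and 0.085 m), for 0.2 s.
At the end, for the whole second after the job is handed in: The stop is within 2 mm of its end (joint above 0.088) with its button up (less than 1 mm pressed); the bottle lies on the rollers, its base no more than 3 mm from the pad, its axis within 6 to 8 mm of the rollers' middle line (all of step 4); the robot touches nothing.
It fails at once if the stop is forced along the rail with its button up (value of joint lock_button below 0.0005 m and distance of stop_pad from where it was at the start of the episode above 0.008 m and value of joint bottle_stop below 0.085 m and velocity of joint bottle_stop above 0.015 m/s).
It fails at once if the bottle is lifted or tipped off the rollers (height (world z) of any of bottle_base, bottle_head above 0.092 m or height (world z) of any of bottle_base, bottle_head below 0.062 m).
It fails at once if a snifter glass is pushed away, knocked over or lifted (distance of any of glass_a, glass_b, glass_c from where it was at the start of the episode above 0.025 m or angle between any of glass_a, glass_b, glass_c's own z axis and vertical above 0.4 rad).
It fails at once if the standing bottle or the spare stopper is pushed away, knocked over or lifted (distance of any of bottle_done, stopper from where it was at the start of the episode above 0.025 m or angle between any of bottle_done, stopper's own z axis and vertical above 0.4 rad).
It fails at once if the spare label roll or the measure is pushed away, knocked over or lifted (distance of any of label_roll, measure from where it was at the start of the episode above 0.025 m or angle between any of label_roll, measure's own z axis and vertical above 0.4 rad).
It also fails if it takes over 51 s, if anything falls off the work surface, if the arm or the gripper's body presses on something with over 40 N, if the wrist force passes 120 N, or if a joint passes its speed limit or range.

ROBOT

A 7-joint arm with a two-finger parallel gripper is mounted at the origin on the work surface. World frame = base frame: x ahead of the robot, y to its left, z up, the work surface at z = 0. Lengths are in m, angles in rad, forces in N, time in s.
With the tool pointing down it reaches from about 0.425 to 0.875 m from the base axis. Payload 8.4 kg.
Tool frame: the origin (TCP) lies on the mounting face of the last link; the fingertips stand r.nose_length ahead of it and the grasp point (between the pads) lies 155 mm ahead of it (r.nose_length is the distance from the TCP to the fingertips, in m); z points along the fingers, x is the direction in which the jaws open and shut, and the axes are right-handed (so a half turn about z gives the same grasp; the last joint's range is limited). The gripper opens to 85 mm and grips with 20 to 120 N. Pads are 22 mm wide; open, the fingers measure 114 mm over their backs; the gripper's body (76 mm by 85 mm) begins 54 mm behind the grasp point. The pads swing forward as they close: fully open they stand 13 mm farther back than shut.
Start: joints at [1.091, 0.333, 0.04, 1.465, -0.013, 1.343, -0.059], TCP at [0.242, -0.603, 0.405] pointing down, gripper open.
Joint ranges: [-2.58, 2.58], [-0.38, 2.09], [-1.3, 1.39], [0.25, 2.4], [-1.5, 4.64], [0.08, 2.09], [-2.65, 2.65]. Speed limits (rad/s): [2.22, 2.22, 2.79, 2.79, 3.14, 3.14, 3.14].

INTERFACE

Orientations are given as a unit quaternion [x, y, z, w].
In Python, from station import r gives the robot as it stands.
- The arm moves only by the tool send_rows, never from a script. Its argument "increments" is a list of rows, each a list of 3 entries, a list of its own where there are three numbers: the shift along the tool's x, y, z in cm, then the turn, a rotation vector about the tool's x, y, z in degrees, then the finger opening in cm, from 0 to 8.54. In form: [[[x, y, z], [rx, ry, rz], gripper], ...]. A call has 1 to 20 rows; each row is the pose to reach, as a shift and turn from the pose commanded when the call began, along the tool's axes at that moment; what a row does not reach only later rows make up. A row lasts 1/10 s, in which the tool goes at most 50 mm and 8.59 degrees, less where a joint would pass 70% of its speed; a pose out of reach is approached as far as the arm can. A call with a gripper value outside its range is refused whole. The fingers move at their own pace and stop on an object; the grip force is fixed at half the most. Time passes only in rows, so rows that repeat a pose let the fingers close. It gives the time, the measured TCP pose, the force and the opening at its end, in the units of the state.
- r.state(): the state, without advancing time (a new reading comes with each control period).
- r.grab_frame(name): name is "side" or "top"; returns a dict with "img" (480x640x3 uint8, blue, green, red), "K" (3x3 intrinsics, pixels), "extrinsics" (4x4, takes a point from world to camera coordinates). Camera axes: x right, y up, looking along -z (the intrinsics and any distortion apply to the point x, -y, -z); pixel columns grow to the right and rows downward; lengths in m; the calibration is good to about 2 mm. A picture is of the moment at which its call begins. There is no depth.
- r.close_job(): hands the job in, once; it reports no verdict.
The state is a dict: "t": time; "joints": joint angles; "qvel": joint speeds; "joint_torque": joint torques, N m; "eef_pos": TCP position; "tcp_rot": TCP orientation; "ft_force": force on the tool from outside, world axes, zero at the start; "torque": the same for the moment, N m; "opening": opening from 0.0 (shut) to 1.0 (fully open).
Only numpy, scipy, OpenCV 4.12 (cv2) and the standard library are available. Lean on these libraries where they do the work, as an engineer would, in place of code of your own. Each camera call takes 0.05 s, during which the arm holds its last target.

## Working session

There is one attempt and no reset: what is moved stays moved. The work goes in short steps, Python scripts to look and compute and a tool call to move; the robot and the scene stay as the last step left them, time stands still between calls to the robot, and variables do not carry over. Pictures are saved under pics/ and viewed, and the job is handed in when it is done.

Besides the shell and the picture viewer there is one more tool, called after "Call:" as name([rows], argument=value, ...), one row to a line, values as JSON. send_rows: Moves the arm, as the interface text tells. Its arguments: {"type":"object","properties":{"increments":{"type":"array","items":{"type":"array"}}},"required":["increments"]}

```bash
ls; mkdir -p pics; python3 - <<'E'
from station import r
import cv2,numpy as np
print(r.state(), r.nose_length)
for n in("side","top"):
    f=r.grab_frame(n);cv2.imwrite(f"pics/{n}0.png",f["img"])
    print(n,f["K"],f["extrinsics"].round(4) if hasattr(f["extrinsics"],'round') else f["extrinsics"], f.keys())
E
```

```text
pics
{'t': 0.0, 'joints': array([ 1.09079449,  0.33393482,  0.03990012,  1.4663078 , -0.01338555,
        1.34329213, -0.05853225]), 'qvel': array([ 0.00021453, -0.00047787, -0.00094016, -0.00053592, -0.0014692 ,
        0.00067129, -0.00012704]), 'joint_torque': array([-3.40481611e-04, -6.58565283e+01,  1.36489749e+00, -4.05565667e+01,
        1.66864134e-02,  1.26852465e-02,  2.56922863e-05]), 'eef_pos': array([ 0.24148941, -0.60328076,  0.40378805]), 'tcp_rot': array([ 8.28129697e-01, -5.60535906e-01, -7.30132119e-04, -4.11422805e-04]), 'ft_force': array([-0.38631886, -0.18182568, -0.07307767]), 'torque': array([-0.03699622,  0.01488602, -0.01176192]), 'opening': 1.0021853387623856} 0.1734
side [[532.46786819   0.         317.60081812]
 [  0.         532.46786819 241.32912565]
 [  0.           0.           1.        ]] [[-0.6953 -0.7187 -0.007   0.3405]
 [ 0.3432 -0.3405  0.8754 -0.2203]
 [-0.6315  0.6062  0.4834 -1.0598]
 [ 0.      0.      0.      1.    ]] dict_keys(['img', 'K', 'extrinsics'])
top [[484.58008146   0.         314.9508289 ]
 [  0.         484.58008146 245.40468402]
 [  0.           0.           1.        ]] [[ 0.024  -0.9994  0.026  -0.0139]
 [ 0.9838  0.0283  0.1768 -0.4622]
 [-0.1774  0.0214  0.9839 -1.3863]
 [ 0.      0.      0.      1.    ]] dict_keys(['img', 'K', 'extrinsics'])
```

View pics/side0.png

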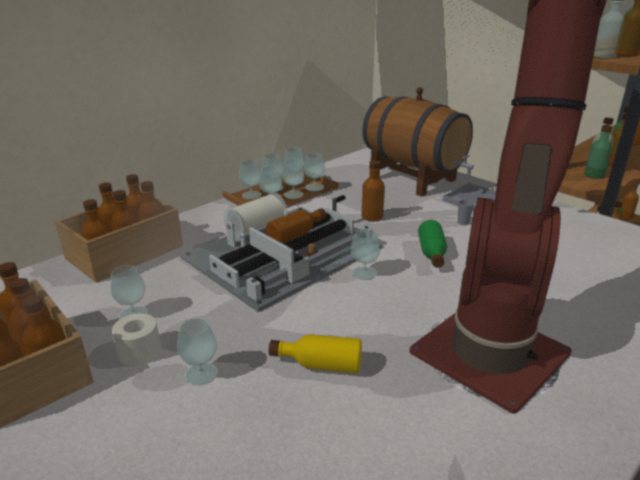

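View pics/top0.png

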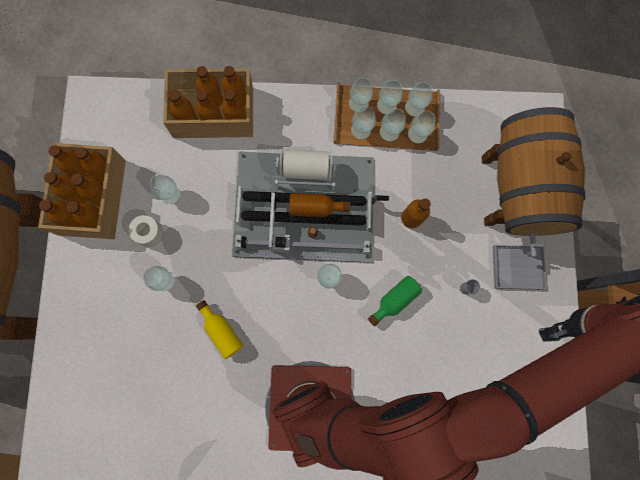

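The top view shows the labeller at about cols 233–377, rows 150–262. The stop block is near (281,242) and the amber bottle lies at (290–350,205), with its stopper to the right. The rubber end stop is at the left, near (240,241). I'll zoom in.

```bash
python3 - <<'E'
import cv2
a=cv2.imread("pics/top0.png")[145:270,225:385];cv2.imwrite("pics/top0z.png",cv2.resize(a,None,fx=5,fy=4.6,interpolation=cv2.INTER_CUBIC)[:600])
cv2.imwrite("pics/top0z.png",cv2.resize(a,(768,600),interpolation=cv2.INTER_CUBIC))
a=cv2.imread("pics/side0.png")[170:310,175:395];cv2.imwrite("pics/side0z.png",cv2.resize(a,(792,504),interpolation=cv2.INTER_CUBIC))
E
```

```text
(no output)
```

View pics/top0z.png

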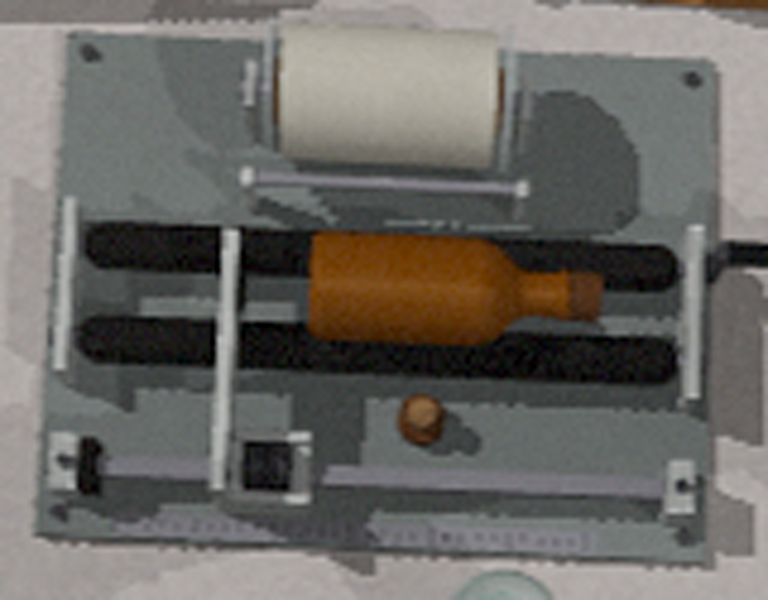

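View pics/side0z.png

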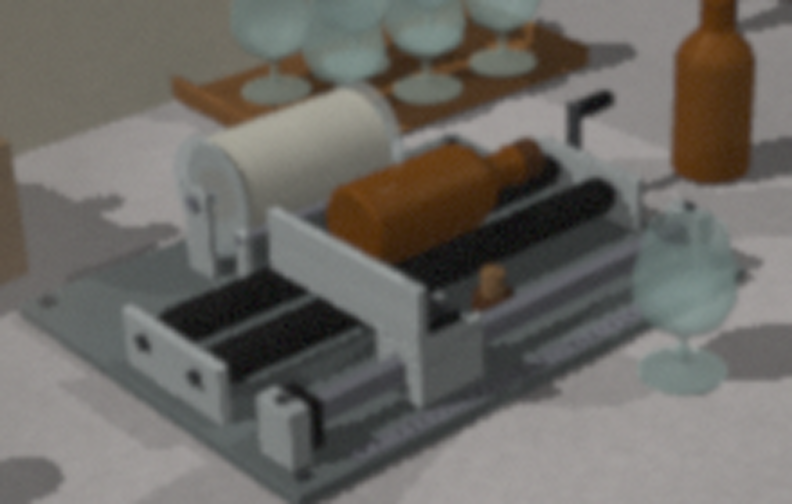

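```bash
cat > h.py <<'E'
import numpy as np
K=np.array([[484.58008146,0,314.9508289],[0,484.58008146,245.40468402],[0,0,1]])
def ray(f,u,v,z):
    K=f["K"];E=f["extrinsics"]
    d=np.linalg.inv(K)@[u,v,1];d=np.array([d[0],-d[1],-d[2]])
    R,t=E[:3,:3],E[:3,3];c=-R.T@t;w=R.T@d
    return c+w*(z-c[2])/w[2]
def proj(f,p):
    q=f["extrinsics"][:3,:3]@np.asarray(p,float)+f["extrinsics"][:3,3];q=f["K"]@[q[0],-q[1],-q[2]];return q[:2]/q[2]
E
cat > m.py <<'E'
from station import r
from h import *
from scipy.optimize import least_squares
f=r.grab_frame("top")
z2=lambda a,b:(225+(a+.5)/4.8-.5,145+(b+.5)/4.8-.5)
def P(a,b,z): return ray(f,*z2(a,b),z)
cor=[(68,32),(717,62),(710,565),(36,538)]
W=np.array([P(a,b,.012)[:2] for a,b in cor]);print(W.round(4))
L=np.array([[.165,.21],[.165,-.21],[-.165,-.21],[-.165,.21]])
Rt=lambda t:np.array([[np.cos(t),-np.sin(t)],[np.sin(t),np.cos(t)]])
s=least_squares(lambda p:((Rt(p[2])@L.T).T+p[:2]-W).ravel(),[.6,0,0]);p=s.x;print(p,s.fun.round(4))
inv=lambda q:Rt(p[2]).T@(q[:2]-p[:2])
for n,a,b,z in [("button",268,466,.069),("head",603,297,.077),("base",310,287,.077),("stopper",423,412,.034),("glassA",506,590,.1),
  ("rolL1",85,243,.04),("rolL2",78,338,.04),("rolR1",678,266,.04),("rolR2",678,362,.04),("rubber r",103,466,.04)]:
    w=P(a,b,z);print(n,w.round(4),"lab",inv(w).round(4))
E
python3 m.py
```

```text
[[ 0.7576  0.2412]
 [ 0.7515 -0.1798]
 [ 0.4212 -0.1762]
 [ 0.4264  0.2439]]
[ 0.58917043  0.03229113 -0.01202229] [-0.0009 -0.0009  0.0002  0.0001  0.0005  0.0005  0.0003  0.0004]
button [0.4655 0.0988 0.069 ] lab [-0.1245  0.065 ]
head [ 0.5744 -0.1011  0.077 ] lab [-0.0132 -0.1336]
base [0.5751 0.077  0.077 ] lab [-0.0146  0.0446]
stopper [0.5088 0.0059 0.034 ] lab [-0.08   -0.0274]
glassA [ 0.3901 -0.0442  0.1   ] lab [-0.1982 -0.0788]
rolL1 [0.6089 0.2193 0.04  ] lab [0.0175 0.1873]
rolL2 [0.548  0.2206 0.04  ] lab [-0.0434  0.1878]
rolR1 [ 0.6057 -0.1515  0.04  ] lab [ 0.0188 -0.1836]
rolR2 [ 0.544  -0.1518  0.04  ] lab [-0.043  -0.1846]
rubber r [0.4679 0.2012 0.04  ] lab [-0.1233  0.1675]
```

```bash
cat >> m.py <<'E'
p[:2]+=Rt(p[2])@[-.0285,0]
print("labeller",p)
np.save("lab.npy",p)
g=r.grab_frame("side")
lw=lambda x,y,z:np.r_[Rt(p[2])@[x,y]+p[:2],z]
for n,q in dict(bedTL=(.1365,.21,.012),bedBL=(-.1935,.21,.012),bedBR=(-.1935,-.21,.012),button=(-.095,.065,.069),head=(.015,-.133,.077),armtopnear=(-.117,.087,.104),r2L=(-.015,.187,.04)).items():
    u,v=proj(g,lw(*q));print(n,lw(*q).round(4),"sidez",((u-175)*3.6).round(),((v-170)*3.6).round())
for n,u,v in [("done",415,213),("measure",470,288)]: print(n,ray(f,u,v,.1))
E
python3 m.py|tail -12
```

```text
rolR2 [ 0.544  -0.1518  0.04  ] lab [-0.043  -0.1846]
rubber r [0.4679 0.2012 0.04  ] lab [-0.1233  0.1675]
labeller [ 0.56067249  0.03263375 -0.01202229]
bedTL [0.6997 0.241  0.012 ] sidez 60.0 330.0
bedBL [0.3697 0.2449 0.012 ] sidez 357.0 537.0
bedBR [ 0.3647 -0.175   0.012 ] sidez 807.0 291.0
button [0.4665 0.0988 0.069 ] sidez 429.0 308.0
head [ 0.5741 -0.1005  0.077 ] sidez 531.0 153.0
armtopnear [0.4447 0.121  0.104 ] sidez 424.0 285.0
r2L [0.5479 0.2198 0.04  ] sidez 209.0 367.0
done [ 0.554666   -0.28561259  0.1       ]
measure [ 0.34304589 -0.43786436  0.1       ]
```

```bash
cat > d.py <<'E'
# usage: d.py x y z [yaw of tool x deg world]  -> deltas in tool axes cm/deg
import sys
from station import r
import numpy as np
from scipy.spatial.transform import Rotation as Ro
s=r.state();R=Ro.from_quat(s["tcp_rot"])
yaw=np.deg2rad(float(sys.argv[4]) if len(sys.argv)>4 else -90.69)
x=np.array([np.cos(yaw),np.sin(yaw),0]);z=np.array([0,0,-1.]);T=Ro.from_matrix(np.c_[x,np.cross(z,x),z])
w=np.array(list(map(float,sys.argv[1:4])))
print("t",s["t"],"pos",s["eef_pos"].round(4),"shift cm",(R.inv().apply(w-s["eef_pos"])*100).round(2),"rot",(R.inv()*T).as_rotvec(degrees=True).round(2),"j",s["joints"].round(2),"F",s["ft_force"].round(1),"open",round(s["opening"],3))
E
python3 d.py .5 -.3 .42; python3 d.py .466 .102 .42;python3 d.py .466 .102 .27
```

```text
t 0.25 pos [ 0.2415 -0.6034  0.4043] shift cm [-18.56 -35.27  -1.56] rot [1.000e-02 4.000e-02 2.251e+01] j [ 1.09  0.33  0.04  1.47 -0.01  1.34 -0.06] F [-0.1 -0.6  0.4] open 0.996
t 0.25 pos [ 0.2415 -0.6034  0.4043] shift cm [-57.15 -47.05  -1.53] rot [1.000e-02 4.000e-02 2.251e+01] j [ 1.09  0.33  0.04  1.47 -0.01  1.34 -0.06] F [-0.1 -0.6  0.4] open 0.996
t 0.25 pos [ 0.2415 -0.6034  0.4043] shift cm [-57.13 -47.05  13.47] rot [1.000e-02 4.000e-02 2.251e+01] j [ 1.09  0.33  0.04  1.47 -0.01  1.34 -0.06] F [-0.1 -0.6  0.4] open 0.996
```

Call:
send_rows([
  [[-4.6,-8.8,-0.4],[0,0,5.6],0],
  [[-9.3,-17.6,-0.8],[0,0,11.2],0],
  [[-13.9,-26.4,-1.2],[0,0,17],0],
  [[-18.6,-35.3,-1.5],[0,0,22.5],0],
  [[-18.6,-35.3,-1.5],[0,0,22.5],0],
  [[-18.6,-35.3,-1.5],[0,0,22.5],0],
  [[-18.6,-35.3,-1.5],[0,0,22.5],0],
  [[-18.6,-35.3,-1.5],[0,0,22.5],0],
  [[-18.6,-35.3,-1.5],[0,0,22.5],0],
  [[-18.6,-35.3,-1.5],[0,0,22.5],0],
])

```text
t: 1.25
eef_pos: [0.5009, -0.2984, 0.4196]
tcp_rot: [-0.704, 0.71, 0.0, -0.0]
ft_force: [-0.8, -0.3, 0.0]
opening: -0.001
```

```bash
cd .;python3 d.py .466 .102 .42
```

```text
t 1.25 pos [ 0.5009 -0.2984  0.4196] shift cm [-4.00e+01  3.84e+00 -3.00e-02] rot [0.01 0.01 0.18] j [ 0.6   0.2  -0.16  1.6   0.03  1.34 -1.14] F [-0.8 -0.3  0. ] open -0.001
```

Call:
send_rows([
  [[-4.5,0.4,0],[0,0,0],0],
  [[-9,0.9,0],[0,0,0],0],
  [[-13.5,1.3,0],[0,0,0],0],
  [[-18,1.8,0],[0,0,0.1],0],
  [[-22.5,2.2,0],[0,0,0.1],0],
  [[-27,2.6,0],[0,0,0.2],0],
  [[-31.5,3,0],[0,0,0.2],0],
  [[-36,3.4,0],[0,0,0.2],0],
  [[-40,3.8,0],[0,0,0.2],0],
  [[-40,3.8,0],[0,0,0.2],0],
  [[-40,3.8,5],[0,0,0.2],0],
  [[-40,3.8,10],[0,0,0.2],0],
  [[-40,3.8,13],[0,0,0.2],0],
  [[-40,3.8,14],[0,0,0.2],0],
  [[-40,3.8,15],[0,0,0.2],0],
  [[-40,3.8,15],[0,0,0.2],0],
  [[-40,3.8,15],[0,0,0.2],0],
])

```text
t: 2.95
eef_pos: [0.4676, 0.1007, 0.2711]
tcp_rot: [-0.701, 0.713, -0.001, 0.001]
ft_force: [0.7, 0.4, 0.3]
opening: -0.004
```

```bash
cd .;python3 d.py .466 .102 .2424; python3 - <<'E'
from station import r
import cv2
a=r.grab_frame("side")["img"][150:310,175:395];cv2.imwrite("pics/s1.png",cv2.resize(a,(792,576),interpolation=cv2.INTER_CUBIC))
E
```

```text
t 2.95 pos [0.4676 0.1007 0.2711] shift cm [-0.13  0.17  2.86] rot [-0.11  0.02 -0.23] j [ 0.19  0.14 -0.53  2.01  0.09  1.01 -1.96] F [0.7 0.4 0.3] open -0.004
```

View pics/s1.png

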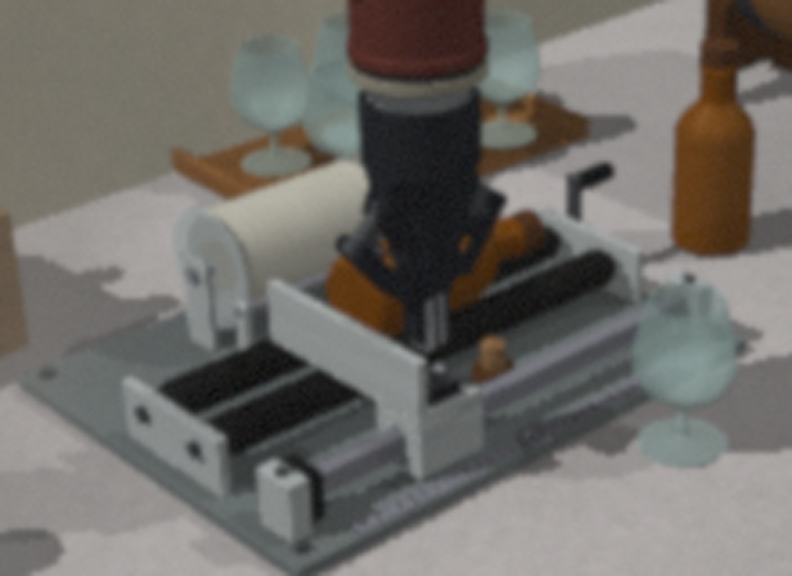

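Call:
send_rows([
  [[0,0.1,1],[0,0,0],0],
  [[0,0.1,2],[0,0,0],0],
  [[0,0.1,2.6],[0,0,0],0],
  [[0,0.1,2.8],[0,0,0],0],
  [[0,0.1,3.0],[0,0,0],0],
  [[0,0.1,3.1],[0,0,0],0],
  [[0,0.1,3.1],[0,0,0],0],
])

```text
t: 3.7
eef_pos: [0.4657, 0.1008, 0.2387]
tcp_rot: [-0.702, 0.713, 0.0, -0.0]
ft_force: [-4.3, -1.5, 5.0]
opening: -0.001
```

Call:
send_rows([
  [[0,0,0.1],[0,0,0],0],
  [[0,0,0.15],[0,0,0],0],
  [[0,0,0.15],[0,0,0],0],
  [[0,0,0.15],[0,0,0],0],
])

```text
t: 4.1
eef_pos: [0.4658, 0.1009, 0.2375]
tcp_rot: [-0.702, 0.713, -0.0, -0.0]
ft_force: [-5.3, -1.0, 5.3]
opening: -0.002
```

Call:
send_rows([
  [[0,0,0.1],[0,0,0],0],
  [[0,0,0.1],[0,0,0],0],
  [[-0.2,0,0.1],[0,0,0],0],
  [[-0.4,0,0.1],[0,0,0],0],
  [[-0.6,0,0.1],[0,0,0],0],
  [[-0.8,0,0.1],[0,0,0],0],
  [[-1.0,0,0.1],[0,0,0],0],
  [[-1.0,0,0.1],[0,0,0],0],
])

```text
t: 4.9
eef_pos: [0.466, 0.1116, 0.2374]
tcp_rot: [-0.702, 0.712, -0.0, 0.0]
ft_force: [-9.3, 0.2, 16.9]
opening: -0.001
```

```bash
cd .;python3 d.py .466 .102 .2424; python3 - <<'E'
from station import r
import cv2
a=r.grab_frame("side")["img"][150:310,175:395];cv2.imwrite("pics/s2.png",cv2.resize(a,(792,576),interpolation=cv2.INTER_CUBIC))
E
```

```text
t 4.9 pos [0.466  0.1116 0.2374] shift cm [ 0.96 -0.01 -0.5 ] rot [-0.01  0.01 -0.16] j [ 0.16  0.19 -0.53  2.04  0.12  0.94 -2.02] F [-9.3  0.2 16.9] open -0.001
```

View pics/s2.png

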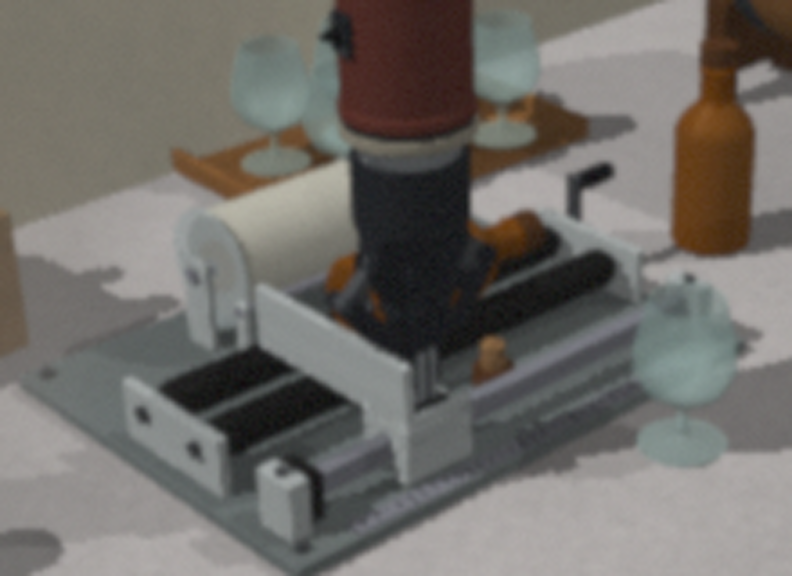

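Call:
send_rows([
  [[-0.3,0,0],[0,0,0],0],
  [[-0.6,0,0],[0,0,0],0],
  [[-0.9,0,0],[0,0,0],0],
  [[-1.2,0,0],[0,0,0],0],
  [[-1.5,0,0],[0,0,0],0],
  [[-1.8,0,0],[0,0,0],0],
  [[-2.1,0,0],[0,0,0],0],
  [[-2.4,0,0],[0,0,0],0],
  [[-2.7,0,0],[0,0,0],0],
  [[-3,0,0],[0,0,0],0],
  [[-3.3,0,0],[0,0,0],0],
  [[-3.6,0,0],[0,0,0],0],
  [[-3.9,0,0],[0,0,0],0],
  [[-4.2,0,0],[0,0,0],0],
  [[-4.5,0,0],[0,0,0],0],
  [[-4.8,0,0],[0,0,0],0],
  [[-5.1,0,0],[0,0,0],0],
  [[-5.4,0,0],[0,0,0],0],
  [[-5.4,0,0],[0,0,0],0],
])

```text
t: 6.85
eef_pos: [0.4667, 0.166, 0.2374]
tcp_rot: [-0.702, 0.712, 0.0, 0.0]
ft_force: [-8.5, 0.6, 15.2]
opening: 0.0
```

Call:
send_rows([
  [[-0.2,0,0],[0,0,0],0],
  [[-0.4,0,0],[0,0,0],0],
  [[-0.6,0,0],[0,0,0],0],
  [[-0.8,0,0],[0,0,0],0],
  [[-1.0,0,0],[0,0,0],0],
  [[-1.0,0,0],[0,0,0],0],
])

```text
t: 7.45
eef_pos: [0.4669, 0.1749, 0.2373]
tcp_rot: [-0.702, 0.713, -0.0, -0.001]
ft_force: [-8.4, -4.3, 18.7]
opening: -0.005
```

```bash
cd .;python3 d.py .466 .102 .2424; python3 - <<'E'
from station import r
import cv2
a=r.grab_frame("side")["img"][150:310,175:395];cv2.imwrite("pics/s3.png",cv2.resize(a,(792,576),interpolation=cv2.INTER_CUBIC))
E
```

```text
t 7.45 pos [0.4669 0.1749 0.2373] shift cm [ 7.29 -0.02 -0.5 ] rot [ 0.02 -0.07 -0.19] j [ 0.06  0.24 -0.56  1.99  0.16  0.96 -2.16] F [-8.4 -4.3 18.7] open -0.005
```

View pics/s3.png

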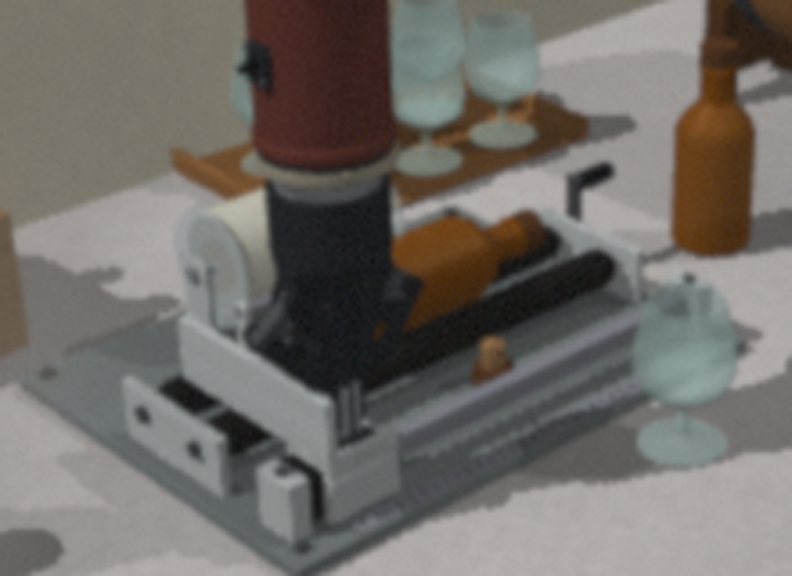

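Call:
send_rows([
  [[-0.2,0,0],[0,0,0],0],
  [[-0.3,0,0],[0,0,0],0],
  [[-0.4,0,0],[0,0,0],0],
  [[-0.4,0,0],[0,0,0],0],
])

```text
t: 7.9
eef_pos: [0.4672, 0.1763, 0.2373]
tcp_rot: [-0.701, 0.713, -0.002, -0.002]
ft_force: [-12.1, -16.4, 24.9]
opening: 0.001
```

Call:
send_rows([
  [[-0.2,0,0],[0,0,0],0],
  [[-0.3,0,0],[0,0,0],0],
  [[-0.3,0,0],[0,0,0],0],
  [[-0.3,0,0],[0,0,0],0],
])

```text
t: 8.3
eef_pos: [0.4678, 0.1783, 0.2373]
tcp_rot: [-0.7, 0.714, -0.002, -0.002]
ft_force: [-9.3, -19.7, 23.9]
opening: -0.004
```

```bash
cd .;python3 d.py .466 .102 .2424; python3 - <<'E'
from station import r
import cv2
a=r.grab_frame("side")["img"][230:310,215:325];cv2.imwrite("pics/s4.png",cv2.resize(a,(792,576),interpolation=cv2.INTER_CUBIC))
E
```

```text
t 8.3 pos [0.4678 0.1783 0.2373] shift cm [ 7.64  0.04 -0.46] rot [ 0.01 -0.36 -0.38] j [ 0.06  0.24 -0.56  1.98  0.16  0.96 -2.18] F [ -9.3 -19.7  23.9] open -0.004
```

View pics/s4.png

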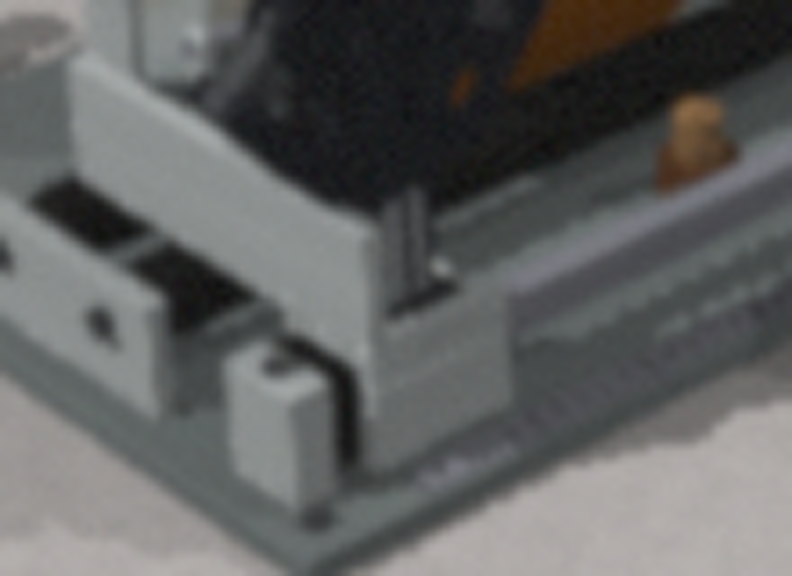

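Call:
send_rows([
  [[0,0,-0.2],[0,0,0],0],
  [[0,0,-0.4],[0,0,0],0],
  [[0,0,-0.6],[0,0,0],0],
  [[0,0,-0.8],[0,0,0],0],
  [[0,0,-1.2],[0,0,0],0],
  [[0.3,0,-2.5],[0,0,0],0],
  [[0.5,0,-6],[0,0,0],0],
  [[0.5,0,-10],[0,0,0],0],
  [[0.5,0,-14],[0,0,0],0],
  [[0.5,0,-16],[0,0,0],0],
  [[0.5,0,-16],[0,0,0],0],
])

```text
t: 9.45
eef_pos: [0.4675, 0.178, 0.4008]
tcp_rot: [-0.702, 0.712, -0.001, 0.003]
ft_force: [0.1, 0.7, -0.6]
opening: -0.001
```

```bash
cd .;python3 d.py .57 -.14 .40; python3 - <<'E'
from station import r
import cv2
a=r.grab_frame("side")["img"][190:310,195:360];cv2.imwrite("pics/s5.png",cv2.resize(a,(792,576),interpolation=cv2.INTER_CUBIC))
E
```

```text
t 9.45 pos [0.4675 0.178  0.4008] shift cm [ 31.65 -10.71   0.06] rot [-0.37  0.15 -0.13] j [ 0.11  0.06 -0.58  1.8   0.04  1.28 -2.07] F [ 0.1  0.7 -0.6] open -0.001
```

View pics/s5.png

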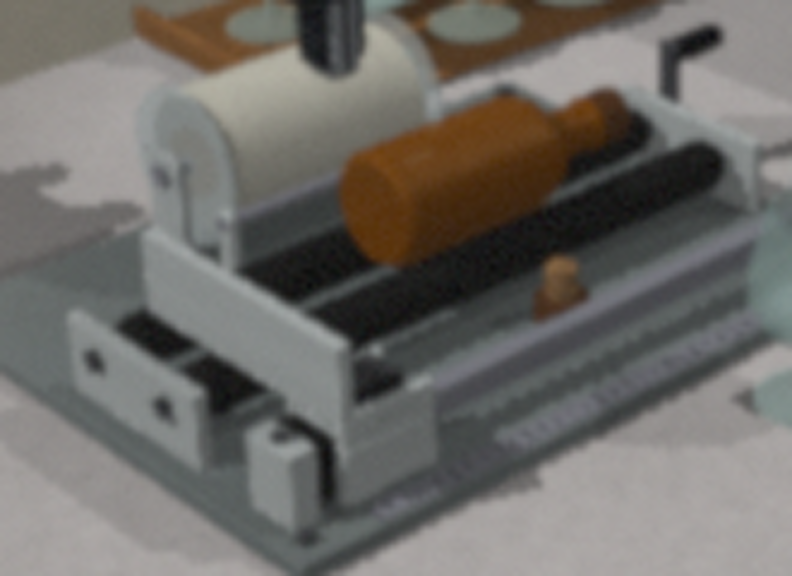

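```bash
cd .;python3 d.py .5737 -.1306 .40
```

```text
t 9.5 pos [0.4672 0.1776 0.3986] shift cm [ 30.66 -11.1   -0.14] rot [-0.23  0.09 -0.15] j [ 0.11  0.06 -0.58  1.81  0.04  1.28 -2.07] F [-1.1 -0.6  0.5] open 0.001
```

Call:
send_rows([
  [[4.5,-1.6,0],[0,0,0],0],
  [[9,-3.2,0],[0,0,0],0],
  [[13.5,-4.9,0],[0,0,0],0],
  [[18,-6.5,0],[0,0,0],0],
  [[22.5,-8.1,0],[0,0,0],0],
  [[27,-9.8,0],[0,0,0],0],
  [[30.6,-11.1,0],[0,0,0],0],
  [[30.6,-11.1,0],[0,0,0],0],
  [[30.6,-11.1,2],[0,0,0],0],
  [[30.6,-11.1,5],[0,0,0],0],
  [[30.6,-11.1,8],[0,0,0],0],
  [[30.6,-11.1,10],[0,0,0],0],
  [[30.6,-11.1,10],[0,0,0],0],
  [[30.6,-11.1,10],[0,0,0],0],
])

```text
t: 10.9
eef_pos: [0.5733, -0.1302, 0.2962]
tcp_rot: [-0.702, 0.712, 0.001, -0.0]
ft_force: [1.2, -0.1, 0.8]
opening: -0.004
```

```bash
cd .;python3 d.py .5737 -.1306 .24; python3 - <<'E'
from station import r
import cv2
a=r.grab_frame("side")["img"][150:310,215:435];cv2.imwrite("pics/s6.png",cv2.resize(a,(792,576),interpolation=cv2.INTER_CUBIC))
a=r.grab_frame("top")["img"][145:270,225:385];cv2.imwrite("pics/t6.png",cv2.resize(a,(768,600),interpolation=cv2.INTER_CUBIC))
E
```

```text
t 10.9 pos [ 0.5733 -0.1302  0.2962] shift cm [ 0.04 -0.04  5.62] rot [ 0.05  0.04 -0.15] j [ 0.41  0.31 -0.31  1.74  0.1   1.11 -1.52] F [ 1.2 -0.1  0.8] open -0.004
```

View pics/s6.png

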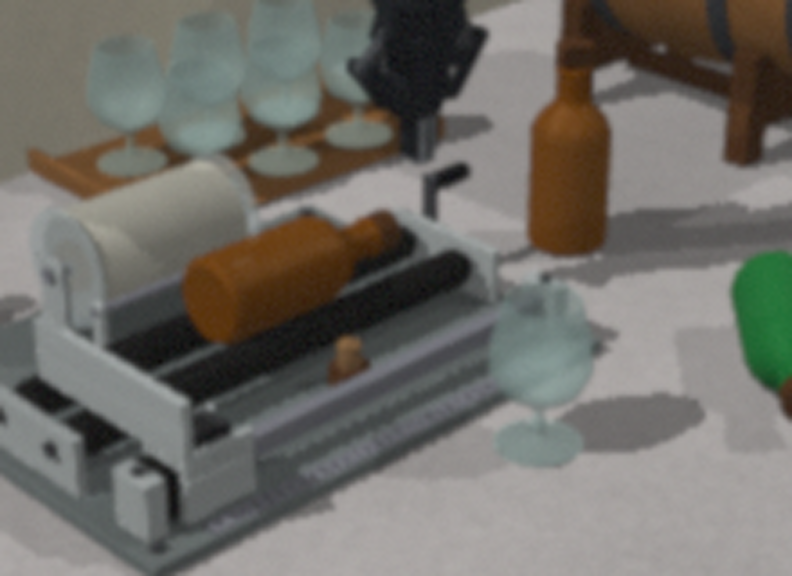

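View pics/t6.png

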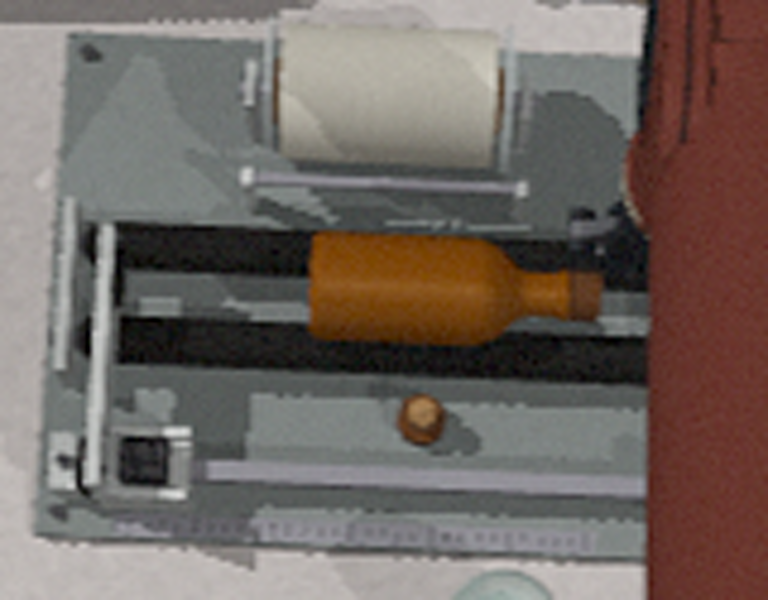

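Call:
send_rows([
  [[0,0,2],[0,0,0],0],
  [[0,0,4],[0,0,0],0],
  [[0,0,5.2],[0,0,0],0],
  [[0,0,5.4],[0,0,0],0],
  [[0,0,5.4],[0,0,0],0],
  [[-0.4,0,5.4],[0,0,0],0],
  [[-0.8,0,5.4],[0,0,0],0],
  [[-1.2,0,5.4],[0,0,0],0],
  [[-1.4,0,5.4],[0,0,0],0],
  [[-1.6,0,5.4],[0,0,0],0],
  [[-1.8,0,5.4],[0,0,0],0],
  [[-2.0,0,5.4],[0,0,0],0],
  [[-2.2,0,5.4],[0,0,0],0],
  [[-2.4,0,5.4],[0,0,0],0],
  [[-2.6,0,5.4],[0,0,0],0],
])

```text
t: 12.5
eef_pos: [0.5737, -0.106, 0.2424]
tcp_rot: [-0.701, 0.713, -0.001, -0.0]
ft_force: [-0.3, -5.2, 1.5]
opening: 0.003
```

```bash
cd .;python3 d.py .575 -.02 .242; python3 - <<'E'
from station import r
import cv2
a=r.grab_frame("side")["img"][150:310,215:435];cv2.imwrite("pics/s7.png",cv2.resize(a,(792,576),interpolation=cv2.INTER_CUBIC))
E
```

```text
t 12.5 pos [ 0.5737 -0.106   0.2424] shift cm [-8.6   0.02  0.03] rot [-0.01 -0.08 -0.28] j [ 0.37  0.36 -0.32  1.8   0.13  1.01 -1.59] F [-0.3 -5.2  1.5] open 0.003
```

View pics/s7.png

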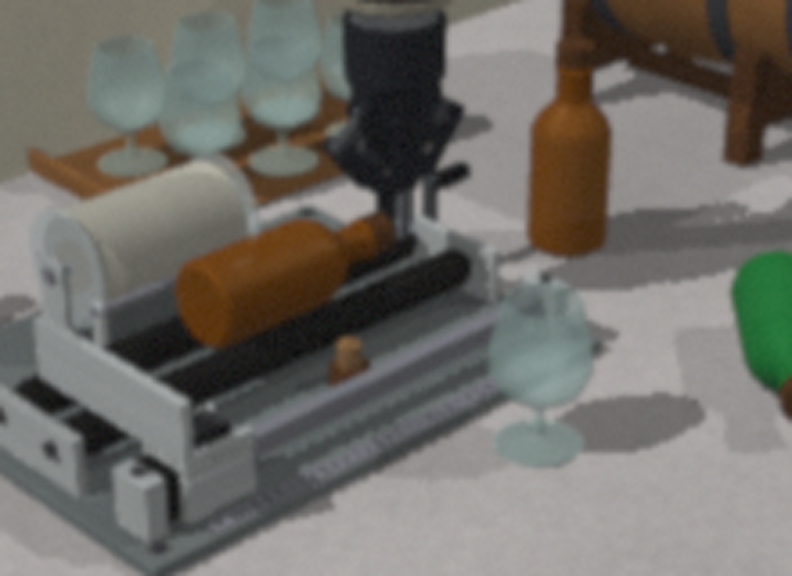

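Call:
send_rows([
  [[-0.2,0,0],[0,0,0],0],
  [[-0.6,0,0],[0,0,0],0],
  [[-1,0,0],[0,0,0],0],
  [[-1.4,0,0],[0,0,0],0],
  [[-1.8,0,0],[0,0,0],0],
  [[-2.2,0,0],[0,0,0],0],
  [[-2.6,0,0],[0,0,0],0],
  [[-3,0,0],[0,0,0],0],
  [[-3.4,0,0],[0,0,0],0],
  [[-3.8,0,0],[0,0,0],0],
  [[-4.2,0,0],[0,0,0],0],
  [[-4.6,0,0],[0,0,0],0],
  [[-5,0,0],[0,0,0],0],
  [[-5.4,0,0],[0,0,0],0],
  [[-5.8,0,0],[0,0,0],0],
  [[-6.2,0,0],[0,0,0],0],
  [[-6.6,0,0],[0,0,0],0],
  [[-7,0,0],[0,0,0],0],
  [[-7.4,0,0],[0,0,0],0],
  [[-7.6,0,0],[0,0,0],0],
])

```text
t: 14.55
eef_pos: [0.5749, -0.0294, 0.2423]
tcp_rot: [-0.701, 0.713, -0.0, -0.0]
ft_force: [-0.7, -6.4, 0.9]
opening: -0.0
```

```bash
cd .;python3 d.py .575 -.01 .242; python3 - <<'E'
from station import r
import cv2
a=r.grab_frame("side")["img"][150:310,215:435];cv2.imwrite("pics/s8.png",cv2.resize(a,(792,576),interpolation=cv2.INTER_CUBIC))
a=r.grab_frame("top")["img"][145:270,225:385];cv2.imwrite("pics/t8.png",cv2.resize(a,(768,600),interpolation=cv2.INTER_CUBIC))
E
```

```text
t 14.55 pos [ 0.5749 -0.0294  0.2423] shift cm [-1.94  0.02  0.03] rot [ 0.01 -0.05 -0.24] j [ 0.27  0.35 -0.35  1.81  0.14  1.   -1.73] F [-0.7 -6.4  0.9] open -0.0
```

View pics/s8.png

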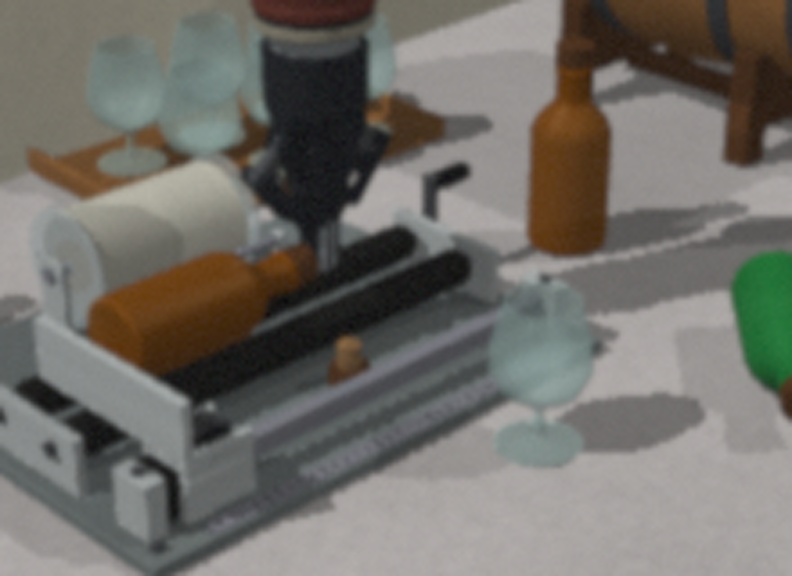

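View pics/t8.png

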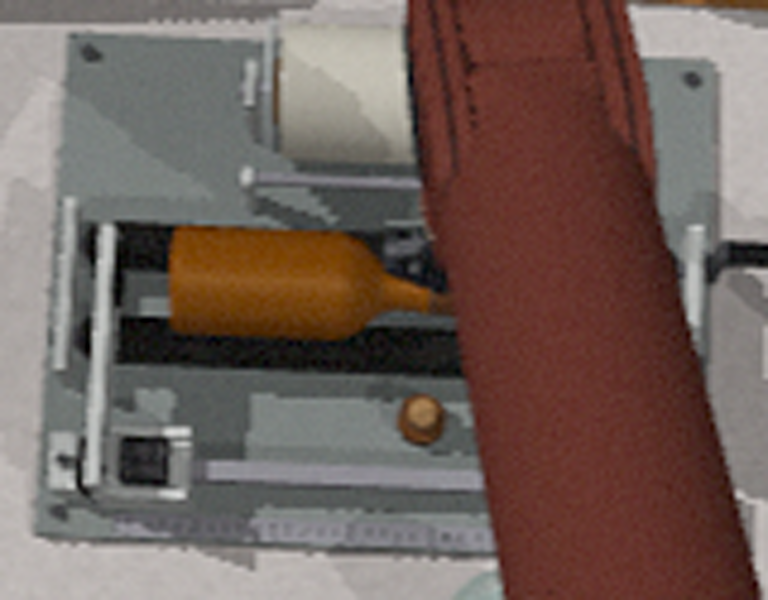

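Call:
send_rows([
  [[-0.3,0,0],[0,0,0],0],
  [[-0.6,0,0],[0,0,0],0],
  [[-0.9,0,0],[0,0,0],0],
  [[-1.2,0,0],[0,0,0],0],
  [[-1.5,0,0],[0,0,0],0],
  [[-1.7,0,0],[0,0,0],0],
  [[-1.9,0,0],[0,0,0],0],
  [[-2.1,0,0],[0,0,0],0],
  [[-2.2,0,0],[0,0,0],0],
])

```text
t: 15.55
eef_pos: [0.5752, -0.0073, 0.2423]
tcp_rot: [-0.701, 0.713, -0.0, -0.0]
ft_force: [-0.4, -5.7, 1.9]
opening: 0.002
```

Call:
send_rows([
  [[-0.1,0,0],[0,0,0],0],
  [[-0.2,0,0],[0,0,0],0],
  [[-0.3,0,0],[0,0,0],0],
])

```text
t: 15.85
eef_pos: [0.5753, -0.0046, 0.2422]
tcp_rot: [-0.701, 0.713, -0.0, -0.0]
ft_force: [-1.4, -5.0, 1.3]
opening: -0.004
```

Call:
send_rows([
  [[-0.1,0,0],[0,0,0],0],
  [[-0.2,0,0],[0,0,0],0],
  [[-0.2,0,0],[0,0,0],0],
])

```text
t: 16.15
eef_pos: [0.5753, -0.0024, 0.2422]
tcp_rot: [-0.701, 0.713, -0.0, -0.0]
ft_force: [0.1, -4.6, 1.8]
opening: -0.0
```

```bash
python3 - <<'E'
from station import r
import cv2
a=r.grab_frame("side")["img"][190:310,195:360];cv2.imwrite("pics/s9.png",cv2.resize(a,(792,576),interpolation=cv2.INTER_CUBIC))
a=r.grab_frame("top")["img"][145:270,225:385];cv2.imwrite("pics/t9.png",cv2.resize(a,(768,600),interpolation=cv2.INTER_CUBIC))
E
```

```text
(no output)
```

View pics/t9.png

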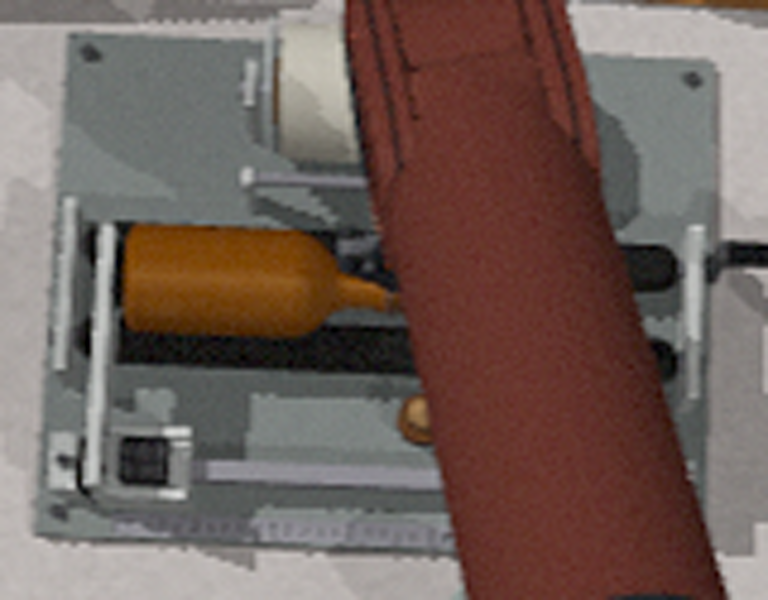

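Call:
send_rows([
  [[-0.1,0,0],[0,0,0],0],
  [[-0.2,0,0],[0,0,0],0],
])

```text
t: 16.45
eef_pos: [0.5753, -0.0005, 0.2422]
tcp_rot: [-0.701, 0.713, -0.0, -0.0]
ft_force: [-1.6, -5.0, 1.9]
opening: 0.001
```

Call:
send_rows([
  [[-0.1,0,0],[0,0,0],0],
  [[-0.2,0,0],[0,0,0],0],
])

```text
t: 16.65
eef_pos: [0.5754, 0.0015, 0.2422]
tcp_rot: [-0.701, 0.713, -0.0, -0.0]
ft_force: [-1.0, -8.2, 1.5]
opening: -0.002
```

Call:
send_rows([
  [[-0.1,0,0],[0,0,0],0],
  [[-0.1,0,0],[0,0,0],0],
])

```text
t: 16.85
eef_pos: [0.5754, 0.0017, 0.2422]
tcp_rot: [-0.701, 0.713, -0.0, -0.001]
ft_force: [-0.7, -9.1, 2.3]
opening: 0.0
```

Call:
send_rows([
  [[-0.1,0,0],[0,0,0],0],
  [[-0.1,0,0],[0,0,0],0],
  [[-0.1,0,0],[0,0,0],0],
])

```text
t: 17.15
eef_pos: [0.5754, 0.0019, 0.2422]
tcp_rot: [-0.701, 0.713, -0.001, -0.001]
ft_force: [-0.4, -10.9, 2.7]
opening: 0.002
```

Call:
send_rows([
  [[0.3,0,0],[0,0,0],0],
  [[0.8,0,0],[0,0,0],0],
  [[1.5,0,0],[0,0,0],0],
  [[2.5,0,0],[0,0,0],0],
  [[3,0,0],[0,0,0],0],
  [[3,0,-3],[0,0,0],0],
  [[3,0,-8],[0,0,0],0],
  [[3,0,-13],[0,0,0],0],
  [[7,0,-16],[0,0,0],0],
  [[12,0,-16],[0,0,0],0],
  [[17,0,-16],[0,0,0],0],
  [[22,0,-16],[0,0,0],0],
  [[27,0,-16],[0,0,0],0],
  [[27,0,-16],[0,0,0],0],
  [[27,0,-16],[0,0,0],0],
])

```text
t: 18.65
eef_pos: [0.5707, -0.2675, 0.4017]
tcp_rot: [-0.701, 0.714, 0.0, -0.0]
ft_force: [0.8, 0.6, -0.5]
opening: 0.001
```

```bash
python3 - <<'E'
from station import r
import cv2
f=r.grab_frame("side")["img"];cv2.imwrite("pics/sf.png",f)
a=f[190:310,195:360];cv2.imwrite("pics/s10.png",cv2.resize(a,(792,576),interpolation=cv2.INTER_CUBIC))
a=r.grab_frame("top")["img"][145:270,225:385];cv2.imwrite("pics/t10.png",cv2.resize(a,(768,600),interpolation=cv2.INTER_CUBIC))
E
```

```text
(no output)
```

View pics/t10.png

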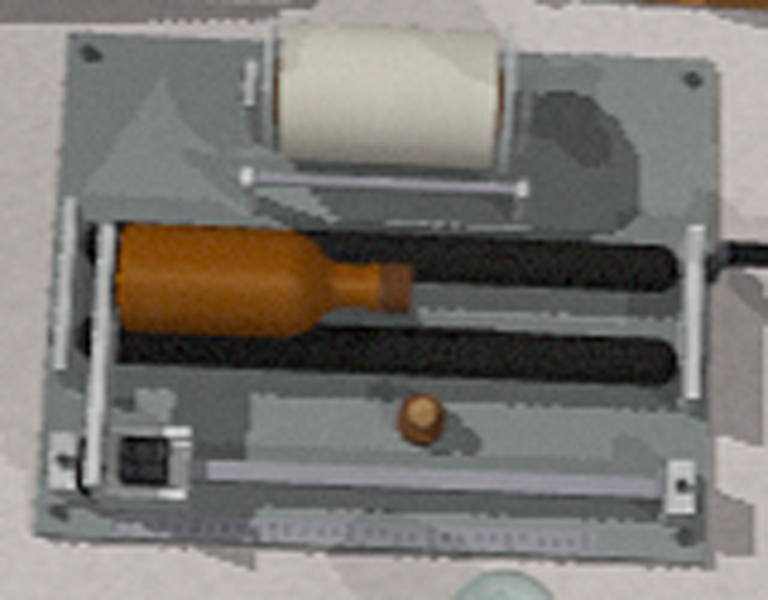

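View pics/s10.png

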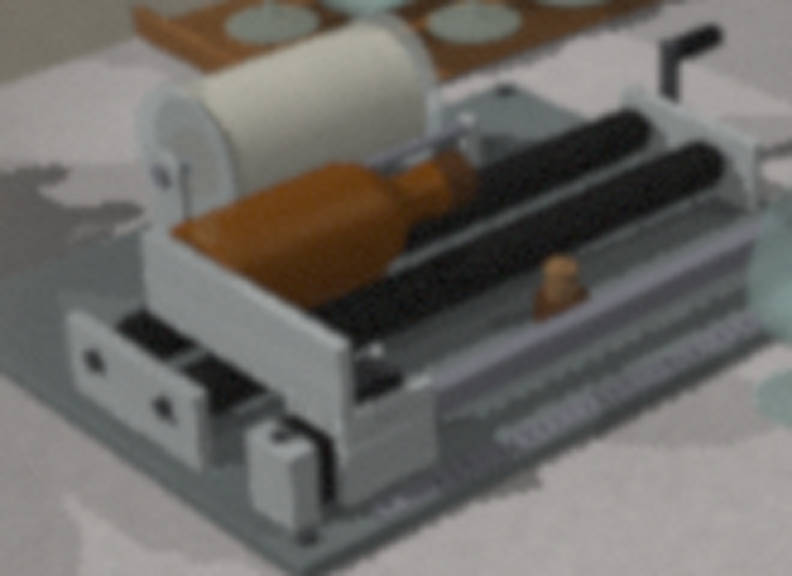

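View pics/sf.png

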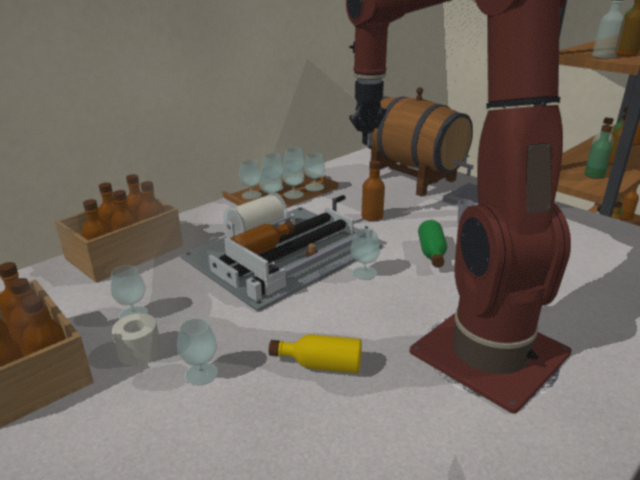

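The bottle lies straight on the rollers with its base on the pad, the stop is against the rubber, and the arm is clear, so I'm handing the job in.

```bash
python3 - <<'E'
from station import r
print(r.close_job()); print(r.state()["t"])
E
```

```text
the job is handed in; nothing more can be done
None
the job is handed in; nothing more can be done
```

The bottle stop is locked at the rubber end stop and the bottle's base is against its pad. I handed the job in after about 19 s, and it gave no verdict.

- **Stop:** I held the button fully down with the closed fingertips (about 17 N) and slid the stop about 74 mm along the rail. It came up hard against the rubber end stop, with 16–20 N along the rail at the end. Then I lifted straight up so the button could rise.
- **Bottle:** I pushed it by its stopper about 115 mm at roughly 5 N. It stopped moving and the force rose to about 11 N, so I took that as contact. I then backed the fingers away and lifted clear.

**Last checks**
- **Contact:** the camera estimates put the base and the pad at the same place along the rail, both about 156 mm on the labeller's y axis. The calibration is only good to about 2 mm, so the force rise is the stronger evidence of contact.
- **Other views:** the pictures show the bottle straight on both rollers and the stop against the rubber. The other things in view stand where they were; the measure is mostly hidden by the arm in the last picture. The force reading was back near zero, so the arm touches nothing.
- **Not measured directly:** I can't read the button's height or the stop's exact joint value. That the button is up follows from lifting the fingers off it.

No check failed. At the end of the slide the fingers moved on about 2 mm after the force had levelled off at about 20 N. I read this as them slipping on the button after the stop had come home.

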